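# Measure the copper printing block and hold the gauge on it

## Task

Check the height of the copper-faced printing block: lay it flat on the anvil of the thickness gauge with the middle of its copper face under the raised foot, and let go of it. Then press the red cap on top of the gauge straight down with the fingertips until the foot rests on the copper and the sprung cap is pushed about halfway (10 of its 20 mm) into its thimble, and finish holding it there, still pressing. Leave everything else on the bench where it is.

Things in the scene. Friction and masses are not known exactly. Their poses are not given: they have to be found in the camera images.
- copper_block: Printing block, the only one of three with a copper face: white mount 150 long (x), 44 wide (y), 18 high; from x = +23 to +73 it is raised 5 more and copper-faced (23 high there). Loose, flat, about 0.12 kg (0.09 to 0.16), centre of mass at x = +17. Origin: centre of underside, z up. Grip across the width on the bare mount near x = -30, so that the gripper stays clear of the gauge's sleeve.
- copper_block_face (a point): Centre of the copper face, on its top: 48 mm along the block's +x from its origin and 23 above its underside.
- gauge: Bench thickness gauge, fixed to the bench, turned up to 20 degrees. Origin: on the bench top straight below the foot's axis; z up. Its anvil is a flat grey slab, top 20 above the bench, from x = -105 to +75 and y = -75 to +50. Open from -x: bring the block in level from there, copper end first, block's x along the gauge's x, low over the anvil.
- gauge_foot (a point): Steel foot, a disc 20 across at the lower end of the vertical sprung slide. This point: centre of its lower face, 70 above the bench (50 above the anvil) when the slide is up.
- gauge_slide (a joint): Travel of the vertical sprung slide that carries foot, thimble and cap, in m: 0 up, growing downwards to 0.05 with the foot at the anvil; the height of a part under the foot is 0.050 minus this, so 0.027 with the foot on the copper. A light spring lifts it again: about 1.3 N starts it, 2.4 N at 0.027.
- gauge_sleeve (a point): Lower end of the green sleeve round the slide, on the foot's axis, 97 above the bench. Sleeve 32 across, up to 133. A green bracket (32 wide in the gauge's x, 100 to 130 above the bench) runs from it along the gauge's -y to a steel column 26 across at y = -62, 145 high.
- gauge_cap (a joint): How far the red cap is pushed into the aluminium thimble on top of the slide, in m: 0 out, 0.020 fully in; wanted about 0.010 with the foot on the copper (only the yellow upper half of its stem then shows, the black lower half has gone in). Spring: 1.2 N starts it, then 0.8 N per mm, about 9 N at 10 mm. The slide is softer: it goes down first while the cap yields only 1 or 2 mm.
- gauge_pad (a point): The red cap's head, a flat disc 36 across, 8 thick, the gauge's highest part. This point: centre of its flat top, 235 above the bench when nothing presses it. With the foot on the copper and the cap 10 mm in, the top is 37 lower, 198 above the bench. Press its middle with closed fingertips.
- green_block: Printing block exactly like the copper-faced one in shape and size, but its raised end is faced green. Not to be measured; leave it where it is. Origin: centre of its underside, +x towards the faced end.
- black_block: Printing block exactly like the copper-faced one in shape and size, but its raised end is faced black. Not to be measured; leave it where it is. Origin: centre of its underside, +x towards the faced end.
- ink_bottle: Red plastic bottle with black cap, 56 across, 150 high, standing at the back of the bench. Origin: centre of its underside.
- ink_tin: Ink tin with a blue band, 80 across, 60 high, at the back of the bench. Origin: centre of its underside.
- tape_roll: Roll of blue tape lying flat, 90 across, 24 high, at the back of the bench. Origin: centre of its underside.
- brayer: Ink hand roller lying at the back of the bench: black roller 36 across, 100 long, with a wooden handle. Origin: under the middle of the roller; handle along -x to 127.

How it is judged:
By the outcome, as a careful person would: the job done as asked, in the order asked, and still so for the second after the job is handed in, while the arm keeps its last pose, push and grip.
It also fails if it takes over 53 s, if anything falls off the work surface, if the arm or the gripper's body presses on something with over 40 N, if the wrist force passes 120 N, or if a joint passes its speed limit or range.

## Robot

A 6-joint arm with a two-finger parallel gripper is mounted at the origin on the work surface. World frame = base frame: x ahead of the robot, y to its left, z up, the work surface at z = 0. Lengths are in m, angles in rad, forces in N, time in s.
With the tool pointing down it reaches from about 0.275 to 0.825 m from the base axis. Payload 5.2 kg.
Tool frame: the origin (TCP) lies at the very end of the fingers, on their centre line; the grasp point (between the pads) lies 19 mm behind it; z points along the fingers, y is the line along which they close (so a half turn about z gives the same grasp; the last joint's range is limited). The gripper opens to 93 mm and grips with 3 to 60 N. Pads are 15 mm wide; open, the fingers measure 128 mm over their backs; the gripper's body (75 mm by 188 mm) begins 65 mm behind the grasp point.
Start: joints at [-1.437, 0.259, 1.535, -0, 1.348, -0.203], TCP at [0.182, -0.519, 0.219] pointing down, gripper open.
Joint ranges: [-3.14, 3.14], [-0.91, 2.08], [0.19, 2.58], [-1.22, 4.36], [0.22, 2.71], [-3.12, 3.12]. Speed limits (rad/s): [2.57, 2.57, 3.14, 3.14, 3.14, 3.14].

## Interface

Orientations are given as a unit quaternion [x, y, z, w].
In Python, from plant import * gives the robot as it stands. The module is installed in compiled form; this text tells all that it offers.
- The arm moves only by the shell command python3 -m jog 'ROWS' [FORCE]. ROWS is JSON, a list that holds one entry, the list of rows, each a list of 5 numbers: the opening, from 0 (shut) to 1 (fully open), then the shift along the tool's x, y, z each as a share of 500 mm, from -1 to 1, then the turn about the tool's z as a share of 10 degrees, from -1 to 1. A call has exactly 5 rows; each row shifts and turns the commanded pose from where the row before left it, along the tool's axes as they then stand; what a row does not reach is not made up. A row lasts 1/8 s, in which the tool goes at most 62.5 mm and 10.7 degrees, less where a joint would pass 70% of its speed; a pose out of reach is approached as far as the arm can. A call with a number of a shift or a turn outside -1 to 1 is refused whole. A call with a gripper value outside its range is refused whole. The fingers move at their own pace and stop on an object; FORCE is the grip in N (left out, the last holds). Time passes only in rows, so rows that do not move let the fingers close, or fill a call up. It gives the time, the measured TCP pose, the force, the opening and the grip force at its end, in the units of the state.
- read_state(): the state, without advancing time (a new reading comes with each control period).
- snapshot(name): name is "scene" or "top"; returns the picture (384x512x3 uint8, red, green, blue); there is no depth.
- camera_model(name): a dict with "intrinsics" (3x3 intrinsics, pixels), "rvec" (rotation vector, rad) and "tvec" (3), from world to camera coordinates, as OpenCV has them. Camera axes: x right, y down, z forward; pixel columns grow to the right and rows downward; lengths in m; the calibration is good to about 2 mm. A picture is of the moment at which its call begins. camera_model takes no time and is no camera call.
- finish_job(): hands the job in; it is judged then, once.
The state is a dict: "t": time; "qpos": joint angles; "qd": joint speeds; "tau": joint torques, N m; "eef_pos": TCP position; "ee_rot": TCP orientation; "force": force on the tool from outside, world axes, zero at the start; "ft_torque": the same for the moment, N m; "finger_gap": finger opening in m; "grip_force": force on a finger pad.
Only numpy, scipy, OpenCV 4.12 (cv2) and the standard library are available. Lean on these libraries where they do the work, as an engineer would, in place of code of your own. Each camera call takes 0.05 s, during which the arm holds its last target. There are 200 camera calls.

## Working session

There is one attempt and no reset: what is moved stays moved. The work goes in short steps, Python scripts to look and compute and a shell command to move; the robot and the scene stay as the last step left them, time stands still between calls to the robot, and variables do not carry over. Pictures are saved under pics/ and viewed, at most 10 in all, crops included, and the job is handed in when it is done.

```bash
mkdir -p pics; python3 - <<'E'
from plant import *
import cv2,numpy as np
s=read_state();print(s)
for n in("scene","top"):
    i=snapshot(n);np.save(f"pics/{n}0.npy",i);cv2.imwrite(f"pics/{n}0.png",cv2.resize(i[:,:,::-1],(768,576)))
    c=camera_model(n);print(n,c);R=cv2.Rodrigues(np.array(c["rvec"]))[0];print(-R.T@np.array(c["tvec"]).ravel())
E
```

```text
{'t': 0.0, 'qpos': array([-1.43677987e+00,  2.59342803e-01,  1.53607726e+00, -2.01461155e-05,
        1.34797911e+00, -2.02802236e-01]), 'qd': array([ 0.00181269, -0.00145655, -0.00011943, -0.00138417, -0.00210322,
        0.00037832]), 'tau': array([ 3.55392394e-04, -4.37306178e+01, -2.83997601e+01,  7.20415078e-02,
        4.15592256e-02, -1.55052876e-04]), 'eef_pos': array([ 0.18170772, -0.51854397,  0.21782014]), 'ee_rot': array([ 9.85851853e-01,  1.67616549e-01,  2.12433145e-05, -9.03061697e-04]), 'force': array([-0.43672061, -0.50034999, -0.24395256]), 'ft_torque': array([ 0.00073641, -0.04781034, -0.02313295]), 'grip_force': 0.0, 'finger_gap': 0.09256728546136925}
scene {'intrinsics': array([[444.44407374,   0.        , 255.73579509],
       [  0.        , 444.44407374, 186.51524758],
       [  0.        ,   0.        ,   1.        ]]), 'rvec': array([ 1.64918506,  1.60095825, -0.856887  ]), 'tvec': array([-0.0895009 , -0.23381519,  1.58005295])}
[1.44542136 0.04875749 0.68383264]
top {'intrinsics': array([[484.24353271,   0.        , 253.74221145],
       [  0.        , 484.24353271, 191.16137155],
       [  0.        ,   0.        ,   1.        ]]), 'rvec': array([ 2.15037225, -2.11676352,  0.19032539]), 'tvec': array([0.07847992, 0.62195535, 1.08078999])}
[0.42578478 0.09278003 1.17097982]
```

View pics/scene0.png

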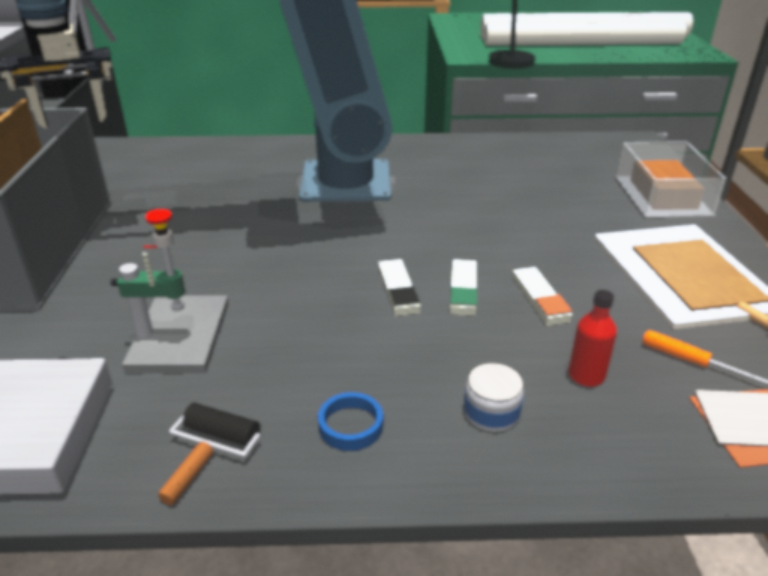

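View pics/top0.png

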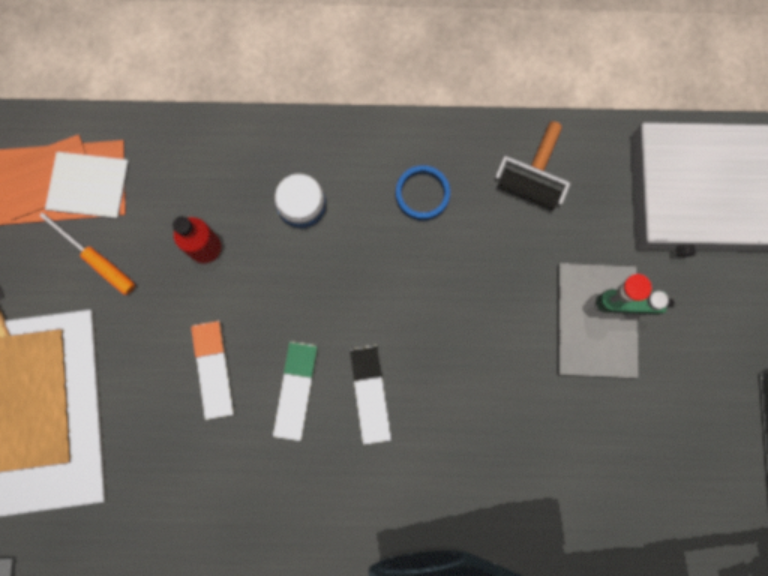

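The scene view shows the gauge at the left (red cap at 159,215), with black, green and copper blocks in a row. In the top view the copper block is at (212,370), copper end up, and the gauge anvil is at (598,320) with the cap at (637,287). The anvil's open side faces the robot.

```bash
cat > h.py <<'E'
from plant import *
import cv2,numpy as np
def ray(n,px,z):
    c=camera_model(n);R=cv2.Rodrigues(np.array(c["rvec"]))[0];t=np.array(c["tvec"]).ravel();K=np.array(c["intrinsics"])
    px=np.atleast_2d(px).astype(float);d=(R.T@np.linalg.inv(K)@np.c_[px,np.ones(len(px))].T).T;o=-R.T@t
    return o+d*((z-o[2])/d[:,2])[:,None]
def big(m,box=None):
    m=m.astype(np.uint8)
    if box:
        k=np.zeros_like(m);x0,y0,x1,y1=box;k[y0:y1,x0:x1]=1;m=m*k
    cs,_=cv2.findContours(m,cv2.RETR_EXTERNAL,cv2.CHAIN_APPROX_NONE);return max(cs,key=cv2.contourArea)[:,0]
def rect(n,c,z):
    w=ray(n,c,z)[:,:2];return cv2.minAreaRect((w*1000).astype(np.float32))
def hsv(i): return [a.astype(int) for a in cv2.split(cv2.cvtColor(i,cv2.COLOR_RGB2HSV))]
def yaw(s):
    from scipy.spatial.transform import Rotation as Ro
    x=Ro.from_quat(s["ee_rot"]).as_matrix()[:,0];return np.degrees(np.arctan2(x[1],x[0]))
E
python3 - <<'E'
from h import *
i=np.load("pics/top0.npy");H,S,V=hsv(i)
b=(115,205,165,285)
print("white",rect("top",big((S<40)&(V>150),b),.018))
print("copper",rect("top",big((S>100)&(H<20),b),.023))
print("all",rect("top",big(((S>100)&(H<20))|((S<40)&(V>150)),b),.019))
print("grey vals",i[240,390],i[200,385],i[240,360])
g=big((V>85)&(S<40),(365,165,432,260));print("anvil",rect("top",g,.02),cv2.boxPoints(rect("top",g,.02)))
c=big((S>150)&((H<8)|(H>172)),(405,175,440,205));e=cv2.minEnclosingCircle(c.astype(np.float32));print("cap",e,ray("top",e[0],.235),ray("top",c.mean(0),.235),rect("top",c,.235))
j=np.load("pics/scene0.npy");H,S,V=hsv(j)
c2=big((S>150)&((H<8)|(H>172)),(90,130,125,160));r=cv2.boundingRect(c2);print("scene cap",r)
E
```

```text
white ((464.9835510253906, 347.7117614746094), (97.266357421875, 44.246891021728516), 11.075209617614746)
copper ((538.986083984375, 361.8725891113281), (50.38779067993164, 47.031009674072266), 11.452413558959961)
all ((490.697998046875, 352.94769287109375), (149.9063262939453, 47.19491195678711), 11.452463150024414)
grey vals [152 149 145] [154 152 147] [93 93 88]
anvil ((582.9315795898438, -260.07568359375), (161.04640197753906, 233.12062072753906), 88.60680389404297) [[ 464.44794 -337.7411 ]
 [ 697.4996  -343.40906]
 [ 701.4152  -182.41028]
 [ 468.3636  -176.74231]]
cap ((424.8529357910156, 191.4705810546875), 9.036401748657227) [[ 0.59387864 -0.24746991  0.235     ]] [[ 0.59445791 -0.24786641  0.235     ]] ((594.8566284179688, -246.95388793945312), (31.94826889038086, 34.023460388183594), 0.9297683835029602)
scene cap (97, 139, 17, 11)
```

```bash
python3 - <<'E'
from h import *
i=np.load("pics/top0.npy");H,S,V=hsv(i)
for th in(115,125):
    g=big((V>th)&(S<40),(365,165,426,260));w=ray("top",g,.02)[:,:2]
    print(th,cv2.boundingRect(g),rect("top",g,.02))
    # edge fits: left (+y) edge and bottom (-x) edge
    u=g[:,0].min();v=g[:,1].max()
    for nm,m in(("left",(g[:,0]<u+3)&(g[:,1]>180)&(g[:,1]<245)),("bottom",(g[:,1]>v-3)&(g[:,0]>378)&(g[:,0]<418)),("right",(g[:,0]>422)&(g[:,1]>213)&(g[:,1]<245))):
        if m.sum()>4: print(nm,m.sum(),cv2.fitLine(w[m].astype(np.float32),cv2.DIST_L2,0,.01,.01).ravel())
    print("corners",ray("top",cv2.boxPoints(cv2.minAreaRect(g)),.02)[:,:2])
# two-view triangulation of the cap top
import numpy as np
def P(n):
    c=camera_model(n);return np.array(c["intrinsics"])@np.c_[cv2.Rodrigues(np.array(c["rvec"]))[0],np.array(c["tvec"]).ravel()]
j=np.load("pics/scene0.npy");H,S,V=hsv(j);c2=big((S>150)&((H<8)|(H>172)),(90,130,125,160)).astype(float)
for z in(.231,.235): print(ray("scene",[[c2[:,0].mean(),(c2[:,1].min()+c2[:,1].max())/2]],z))
X=cv2.triangulatePoints(P("top"),P("scene"),np.array([[424.8],[191.4]]),np.array([[105.],[144.]]));print((X[:3]/X[3]).ravel())
E
```

```text
115 (373, 175, 53, 77) ((579.8577270507812, -260.90032958984375), (124.42955017089844, 180.23794555664062), 88.44401550292969)
left 64 [ 0.99958175 -0.0289198   0.579526   -0.19936696]
bottom 39 [ 0.03556951  0.9993672   0.49117404 -0.25550777]
right 32 [ 0.99994576 -0.01041354  0.5427065  -0.32068726]
corners [[ 0.6711008  -0.20114112]
 [ 0.67320043 -0.3278419 ]
 [ 0.48932991 -0.31944813]
 [ 0.48741795 -0.19615165]]
125 (373, 176, 52, 76) ((579.2352905273438, -259.7946472167969), (122.3790512084961, 177.89369201660156), 88.29142761230469)
left 64 [ 0.9996398  -0.02683806  0.5795519  -0.20098025]
bottom 39 [ 0.02529776  0.99968     0.49201956 -0.25553933]
right 31 [ 0.9997166  -0.02380574  0.5415579  -0.3191329 ]
corners [[ 0.66861821 -0.20107369]
 [ 0.6706749  -0.32529103]
 [ 0.48929311 -0.31707538]
 [ 0.48741795 -0.19615165]]
[[ 0.5948258  -0.24971845  0.231     ]]
[[ 0.60233935 -0.24708192  0.235     ]]
[ 0.59489197 -0.2494913   0.23084923]
```

The anvil measures 124 x 180 mm (stated 125 x 180) and the gauge yaw is about -1.6°. Its origin is about (0.5947, -0.248), and the cap ray agrees. The block origin is (0.4906, 0.3529) at yaw 11.1°, so I'm moving above the block.

```bash
python3 -m jog '[[[1,0,0,0,0.82],[1,0.055,-0.1,0,0],[1,0.055,-0.1,0,0],[1,0.055,-0.1,0,0],[1,0.055,-0.1,0,0]]]' 45
python3 -m jog '[[[1,0.055,-0.1,0,0],[1,0.055,-0.1,0,0],[1,0.055,-0.1,0,0],[1,0.055,-0.1,0,0],[1,0.055,-0.1,0,0]]]'
python3 -m jog '[[[1,0.055,-0.1,0,0],[1,0.055,-0.1,0,0],[1,0.055,-0.1,0,0],[1,0.055,-0.1,0,0],[1,0.055,-0.1,0,0]]]'
python3 -m jog '[[[1,0.055,-0.1,0,0],[1,0,0,0.05,0],[1,0,0,0.05,0],[1,0,0,0,0],[1,0,0,0,0]]]'
python3 - <<'E'
from h import *
s=read_state();print(yaw(s))
d=np.array([.4631,.3475])-s["eef_pos"][:2];y=np.radians(yaw(s));print((d@[np.cos(y),np.sin(y)])/.5,(d@[np.sin(y),-np.cos(y)])/.5,(s["eef_pos"][2]-.004)/.5)
E
```

```text
t: 0.72
eef_pos: [0.2514, -0.2997, 0.2183]
ee_rot: [0.995, 0.096, 0.0, -0.0]
force: [-0.3, -0.8, 1.0]
finger_gap: 0.0932
grip_force: 0.0
t: 1.35
eef_pos: [0.3381, -0.0281, 0.2187]
ee_rot: [0.995, 0.096, 0.0, 0.0]
force: [1.2, -1.4, -0.7]
finger_gap: 0.093
grip_force: 0.0
t: 1.98
eef_pos: [0.4249, 0.2439, 0.2184]
ee_rot: [0.995, 0.097, -0.0, 0.0]
force: [1.6, -0.7, -0.4]
finger_gap: 0.0931
grip_force: 0.0
t: 2.6
eef_pos: [0.4426, 0.2963, 0.1693]
ee_rot: [0.995, 0.097, 0.0, -0.0]
force: [1.6, 0.0, 0.3]
finger_gap: 0.0925
grip_force: 0.0
11.082718747035685
0.05997021166758892 -0.09261453970239529 0.3306847402176726
```

```bash
python3 -m jog '[[[1,0.06,-0.093,0,0],[1,0,0,0.1,0],[1,0,0,0.1,0],[1,0,0,0.06,0],[1,0,0,0,0]]]'
python3 - <<'E'
from h import *
s=read_state()
print(s["eef_pos"],yaw(s))
i=snapshot("top");cv2.imwrite("pics/t1.png",cv2.resize(i[170:320,60:260,::-1],(800,600)))
E
```

```text
t: 3.22
eef_pos: [0.4618, 0.347, 0.0376]
ee_rot: [0.995, 0.096, -0.002, 0.001]
force: [-0.4, 1.1, -0.1]
finger_gap: 0.0931
grip_force: 0.0
[0.46183849 0.3469538  0.03760102] 11.068694106666886
```

View pics/t1.png

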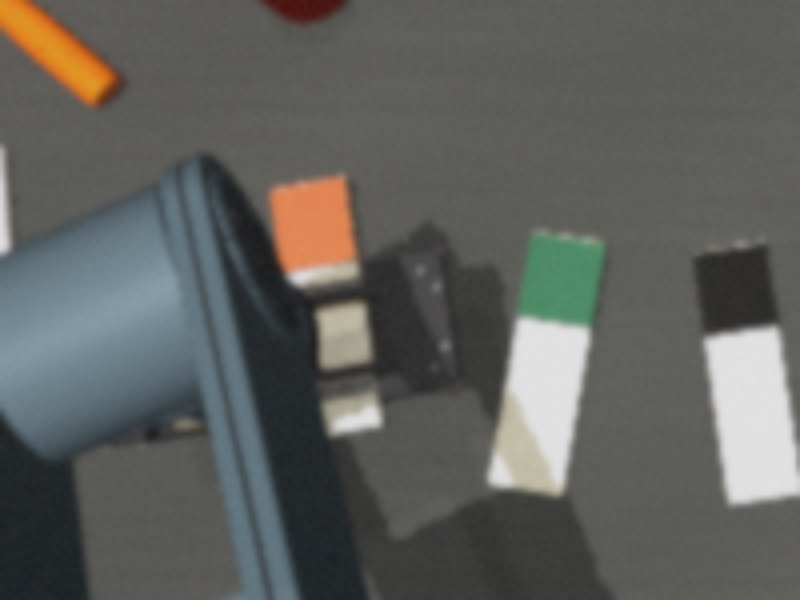

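The gripper straddles the mount (crop around 340,330), its far side well clear of the green block at (545,360). Next I descend, grip and lift slightly.

```bash
python3 -m jog '[[[1,0,0,0.04,0],[1,0,0,0.026,0],[1,0,0,0,0],[0.35,0,0,0,0],[0,0,0,0,0]]]' 45
python3 -m jog '[[[0,0,0,0,0],[0,0,0,0,0],[0,0,0,0,0],[0,0,0,0,0],[0,0,0,0,0]]]' 45
python3 -m jog '[[[0,0,0,-0.02,0],[0,0,0,-0.06,0],[0,0,0,-0.08,0],[0,0,0,0,0],[0,0,0,0,0]]]' 45
python3 - <<'E'
from h import *
s=read_state()
print(s["eef_pos"],yaw(s),s["ft_torque"])
i=snapshot("scene");cv2.imwrite("pics/s2.png",cv2.resize(i[120:270,260:460,::-1],(800,600)))
i=snapshot("top");np.save("pics/t2.npy",i)
E
```

```text
t: 3.9
eef_pos: [0.4633, 0.348, 0.0065]
ee_rot: [0.995, 0.097, 0.001, -0.0]
force: [-0.6, -0.2, 0.2]
finger_gap: 0.0776
grip_force: 0.0
t: 4.53
eef_pos: [0.4627, 0.3476, 0.0057]
ee_rot: [0.995, 0.097, -0.0, 0.0]
force: [0.4, -0.6, 1.6]
finger_gap: 0.0432
grip_force: 45.0
t: 5.15
eef_pos: [0.4622, 0.3475, 0.0854]
ee_rot: [0.995, 0.097, -0.0, 0.0]
force: [0.2, -0.0, -1.6]
finger_gap: 0.044
grip_force: 45.0
[0.46223806 0.34748874 0.08542127] 11.096204377131933 [ 0.05820346  0.068551   -0.01645161]
```

View pics/s2.png

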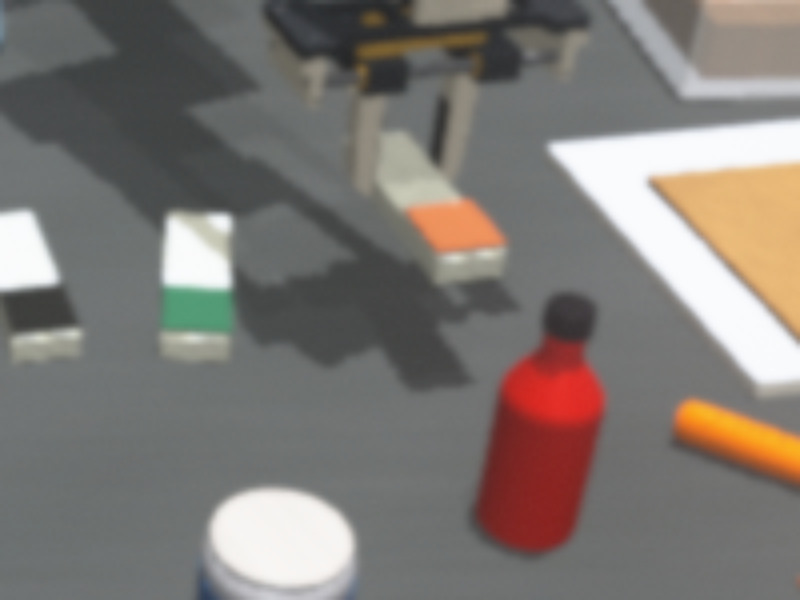

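The block is held level between the fingers (crop 420,190), with the bench clear below it. I'm carrying it over to the gauge's open side.

```bash
python3 -m jog '[[[0,0,0,0,0.42],[0,0,0,0,0.42],[0,0,0,0,0.43],[0,-0.01,0.05,0,0],[0,-0.012,0.09,0,0]]]'
python3 -m jog '[[[0,-0.012,0.09,0,0],[0,-0.012,0.09,0,0],[0,-0.012,0.09,0,0],[0,-0.012,0.09,0,0],[0,-0.012,0.09,0,0]]]'
python3 -m jog '[[[0,-0.012,0.09,0,0],[0,-0.012,0.09,0,0],[0,-0.012,0.09,0,0],[0,-0.012,0.09,0,0],[0,-0.012,0.09,0,0]]]'
python3 -m jog '[[[0,-0.012,0.09,0,0],[0,-0.01,0.05,0,0],[0,0,0,0,0],[0,0,0,0,0],[0,0,0,0,0]]]'
python3 - <<'E'
from h import *
s=read_state();print(s["eef_pos"],yaw(s))
i=snapshot("top");np.save("pics/t3.npy",i);j=snapshot("scene");np.save("pics/s3.npy",j)
cv2.imwrite("pics/t3.png",cv2.resize(i[150:300,320:512,::-1],(768,600)))
E
```

```text
t: 5.88
eef_pos: [0.4489, 0.2779, 0.0842]
ee_rot: [1.0, -0.013, -0.001, 0.0]
force: [0.4, -1.6, -0.9]
finger_gap: 0.0437
grip_force: 45.0
t: 6.5
eef_pos: [0.4123, 0.0527, 0.0847]
ee_rot: [1.0, -0.014, -0.001, -0.0]
force: [1.1, 0.4, -0.7]
finger_gap: 0.0433
grip_force: 45.0
t: 7.12
eef_pos: [0.3761, -0.1711, 0.0848]
ee_rot: [1.0, -0.014, -0.001, -0.001]
force: [0.9, -0.0, -1.6]
finger_gap: 0.0434
grip_force: 45.0
t: 7.75
eef_pos: [0.3641, -0.2384, 0.0853]
ee_rot: [1.0, -0.013, -0.0, -0.001]
force: [0.8, -0.1, -0.9]
finger_gap: 0.0434
grip_force: 45.0
[ 0.3641344  -0.23842851  0.08532082] -1.5298363825064145
```

View pics/t3.png

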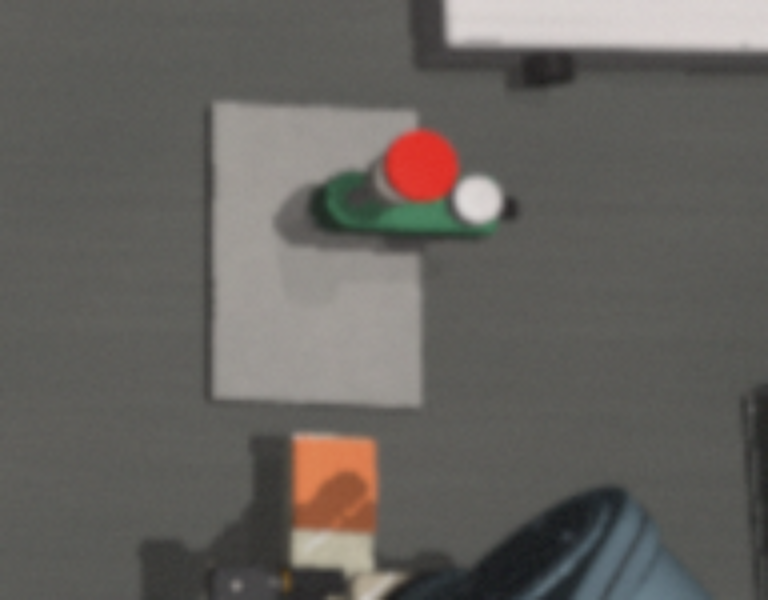

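The copper face (crop 335,485) is ahead of the anvil, parallel to it. I'll measure its offset from the tool and its height.

```bash
python3 - <<'E'
from h import *
i=np.load("pics/t3.npy");j=np.load("pics/s3.npy")
def cop(im,b):
    H,S,V=hsv(im);return big((S>110)&(H<16)&(H>2)&(V>80),b)
a=cop(i,(385,255,420,292));print("top",rect("top",a,.1025))
H,S,V=hsv(j);
m=((S>110)&(H<16)&(H>2)&(V>80)).astype(np.uint8);m[:,:130]=0;m[:90]=0
n,l,st,ce=cv2.connectedComponentsWithStats(m);print([ (s.tolist(),c.round()) for s,c in zip(st[1:],ce[1:]) if s[4]>80])
E
```

```text
top ((441.3216247558594, -239.9176788330078), (43.82351303100586, 48.192020416259766), 88.03712463378906)
[([429, 107, 33, 12, 282], array([445., 112.])), ([130, 156, 13, 9, 107], array([135., 160.])), ([429, 220, 46, 25, 304], array([450., 233.])), ([130, 295, 12, 22, 156], array([134., 303.])), ([483, 297, 29, 14, 323], array([499., 303.]))]
```

Measured copper centre is (0.441, -0.240), about 1 mm from the grasp prediction. I'll lower, go in most of the way, and check.

```bash
python3 -m jog '[[[0,0,0.007,0.05,0],[0,0,0,0.053,0],[0,0.03,0,0,0],[0,0.05,0,0,0],[0,0.05,0,0,0]]]'
python3 -m jog '[[[0,0.04,0,0,0],[0,0.03,0,0,0],[0,0,0,0,0],[0,0,0,0,0],[0,0,0,0,0]]]'
python3 - <<'E'
from h import *
s=read_state();print(s["eef_pos"],yaw(s))
i=snapshot("top");np.save("pics/t4.npy",i);j=snapshot("scene");np.save("pics/s4.npy",j)
a=cv2.resize(i[150:270,350:450,::-1],(480,576));b=cv2.resize(j[120:260,60:160,::-1],(320,448))
o=np.zeros((576,800,3),np.uint8);o[:,:480]=a;o[:448,480:]=b;cv2.imwrite("pics/c4.png",o)
E
```

```text
t: 8.48
eef_pos: [0.4315, -0.2454, 0.0355]
ee_rot: [1.0, -0.014, 0.001, 0.001]
force: [-0.6, -0.3, -1.2]
finger_gap: 0.0435
grip_force: 45.0
t: 9.1
eef_pos: [0.4634, -0.2459, 0.0342]
ee_rot: [1.0, -0.014, -0.0, -0.0]
force: [1.0, -0.8, -1.2]
finger_gap: 0.0438
grip_force: 45.0
[ 0.46337961 -0.24591653  0.03416426] -1.6273052430216592
```

View pics/c4.png

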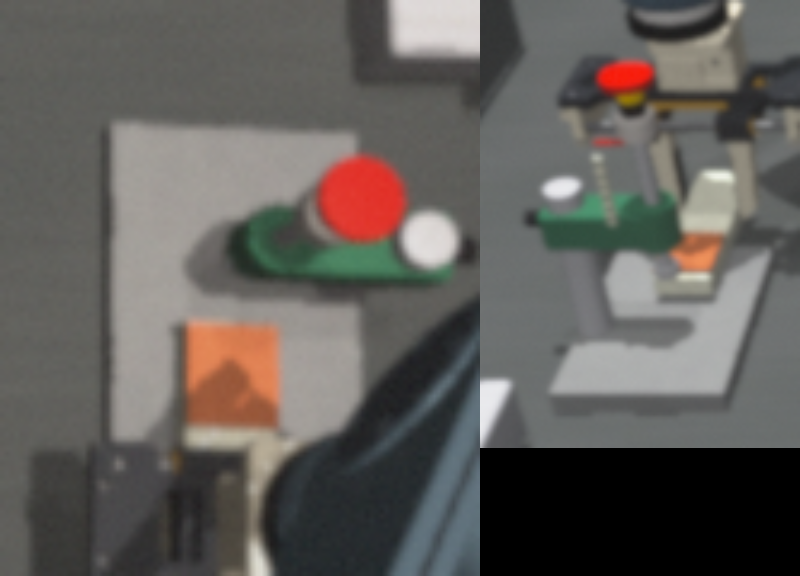

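The copper end is over the anvil (crop 232,375) and level, heading squarely for the sleeve (270,245). The foot is above it in the scene view. I'll measure again before the last stretch.

```bash
python3 - <<'E'
from h import *
i=np.load("pics/t4.npy");H,S,V=hsv(i)
a=big((S>110)&(H<16)&(H>2)&(V>80),(385,205,425,245));r=rect("top",a,.0515);print(r)
s=read_state();print(np.array(r[0])/1000-s["eef_pos"][:2])
# sleeve top outline left edge (rounded, z=.133)
g=big((H>60)&(H<95)&(S>90),(390,180,455,215));w=ray("top",g,.133);print("sleeve +y extreme",w[w[:,1].argmax()],"bracket -x edge",np.percentile(w[:,0],2))
d=np.array([.5947,-.248])-np.array(r[0])/1000;y=np.radians(yaw(s));print("share",(d@[np.cos(y),np.sin(y)])/.5,(d@[np.sin(y),-np.cos(y)])/.5)
E
```

```text
((540.267822265625, -246.72134399414062), (44.270904541015625, 47.46293640136719), 88.13887023925781)
[ 0.07671449 -0.00062728]
sleeve +y extreme [ 0.59251603 -0.23172874  0.133     ] bracket -x edge 0.5778065748249254
share 0.10889298869507227 -0.0005520411275564908
```

```bash
python3 -m jog '[[[0,0.03,0,0,0],[0,0.04,0,0,0],[0,0.028,0,0,0],[0,0.01,0,0,0],[0,0,0,0,0]]]'
python3 -m jog '[[[0,0,0,0.01,0],[0,0,0,0.006,0],[0,0,0,0,0],[0,0,0,0,0],[0,0,0,0,0]]]'
python3 - <<'E'
from h import *
s=read_state();print(s["eef_pos"],yaw(s),s["force"])
E
```

```text
t: 9.82
eef_pos: [0.5181, -0.2474, 0.0339]
ee_rot: [1.0, -0.014, -0.0, -0.0]
force: [-0.7, -0.1, -0.6]
finger_gap: 0.0435
grip_force: 45.0
t: 10.45
eef_pos: [0.518, -0.2476, 0.0262]
ee_rot: [1.0, -0.014, 0.0, 0.0]
force: [0.6, -0.2, -2.2]
finger_gap: 0.0439
grip_force: 45.0
[ 0.51802899 -0.24764452  0.02616847] -1.6062798915308372 [ 0.6039149  -0.2168788  -2.18112967]
```

```bash
python3 -m jog '[[[0,0,0,0.001,0],[0,0,0,0.001,0],[0,0,0,0.001,0],[0,0,0,0,0],[0,0,0,0,0]]]'

```

```text
t: 11.08
eef_pos: [0.5181, -0.2476, 0.0256]
ee_rot: [1.0, -0.014, 0.0, 0.0]
force: [-2.7, 1.2, 7.0]
finger_gap: 0.0432
grip_force: 45.0
```

Contact with the anvil (7 N), so I release, lift and back off.

```bash
python3 -m jog '[[[0.8,0,0,0,0],[0.8,0,0,0,0],[0.8,0,0,0,0],[0.8,0,0,0,0],[0.8,0,0,0,0]]]'
python3 -m jog '[[[0.8,0,0,-0.04,0],[0.8,0,0,-0.08,0],[0.8,-0.1,0,-0.05,0],[0.8,-0.12,0,-0.02,0],[0.8,-0.12,0,0,0]]]'
python3 -m jog '[[[0,-0.04,0,-0.12,0],[0,0,0,-0.12,0],[0,0,0,0,0],[0,0,0,0,0],[0,0,0,0,0]]]' 20
python3 - <<'E'
from h import *
s=read_state();print(s["eef_pos"],yaw(s))
i=snapshot("top");np.save("pics/t5.npy",i);j=snapshot("scene");np.save("pics/s5.npy",j)
a=cv2.resize(i[150:270,350:450,::-1],(480,576));b=cv2.resize(j[120:260,60:160,::-1],(320,448))
o=np.zeros((576,800,3),np.uint8);o[:,:480]=a;o[:448,480:]=b;cv2.imwrite("pics/c5.png",o)
E
```

```text
t: 11.7
eef_pos: [0.5181, -0.2476, 0.0245]
ee_rot: [1.0, -0.014, -0.0, -0.0]
force: [0.2, -0.0, 0.6]
finger_gap: 0.0744
grip_force: 0.0
t: 12.32
eef_pos: [0.3471, -0.2432, 0.1206]
ee_rot: [1.0, -0.013, 0.001, 0.001]
force: [-0.7, -0.5, 0.4]
finger_gap: 0.0743
grip_force: 0.0
t: 12.95
eef_pos: [0.3279, -0.2414, 0.2374]
ee_rot: [1.0, -0.014, -0.001, -0.001]
force: [0.1, 0.1, -0.2]
finger_gap: 0.0294
grip_force: 0.0
[ 0.32786559 -0.24144888  0.23738827] -1.5892760531413639
```

View pics/c5.png

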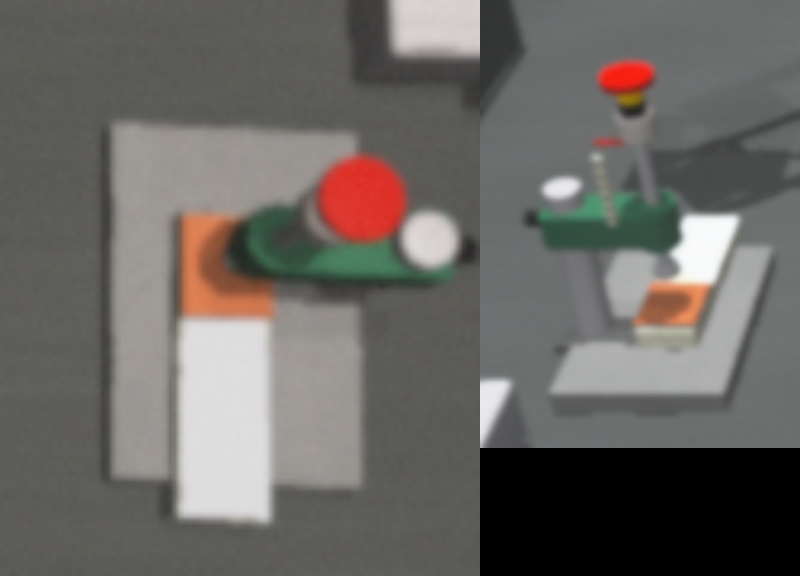

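```bash
python3 - <<'E'
from h import *
i=np.load("pics/t5.npy");H,S,V=hsv(i)
r=rect("top",big((S<40)&(V>185),(382,212,412,262)),.038);print("white",r)
a=np.radians(r[2]-90 if r[2]>45 else r[2]);e=np.array([np.cos(a),np.sin(a)]);print("yaw",np.degrees(a))
print("face",np.array(r[0])+74*e)
c=ray("top",big((S>110)&(H<16)&(H>2)&(V>60),(382,190,412,220)),.043)
print("copper x range, +y edge",c[:,0].min(),c[:,0].max(),c[:,1].max())
c=big((S>150)&((H<8)|(H>172)),(405,175,440,205));print("cap",ray("top",cv2.minEnclosingCircle(c.astype(np.float32))[0],.235))
s=read_state();d=np.array([.5945,-.248])-s["eef_pos"][:2];y=np.radians(yaw(s));print("share",(d@[np.cos(y),np.sin(y)])/.5,(d@[np.sin(y),-np.cos(y)])/.5)
E
```

```text
white ((521.147705078125, -246.37672424316406), (42.40138244628906, 96.51473999023438), 87.79303741455078)
yaw -2.206962585449219
face [ 595.09281514 -249.22640795]
copper x range, +y edge 0.5708761795320205 0.6187981220485954 -0.2257469975564847
cap [[ 0.59387864 -0.24746991  0.235     ]]
share 0.5331907712710876 -0.0019698738948804567
```

The face centre is within about 1 mm of the foot axis, and the white mount lies flat (crop 225,420). Next I go above the cap with closed fingers.

```bash
python3 -m jog '[[[0,0,0,-0.06,0],[0,0.1,-0.002,0,0],[0,0.11,0,0,0],[0,0.11,0,0,0],[0,0.11,0,0,0]]]' 20
python3 -m jog '[[[0,0.07,0,0,0],[0,0.033,0,0,0],[0,0,0,0,0],[0,0,0,0,0],[0,0,0,0,0]]]'
python3 -c "
from h import *
s=read_state();print(s['eef_pos'],yaw(s),s['force'],s['finger_gap']);d=np.array([.5945,-.248])-s['eef_pos'][:2];y=np.radians(yaw(s));print('share',(d@[np.cos(y),np.sin(y)])/.5,(d@[np.sin(y),-np.cos(y)])/.5)"
```

```text
t: 13.68
eef_pos: [0.545, -0.2469, 0.2675]
ee_rot: [1.0, -0.014, -0.001, -0.001]
force: [0.0, 0.3, -0.7]
finger_gap: 0.0008
grip_force: 0.0
t: 14.3
eef_pos: [0.594, -0.2488, 0.2691]
ee_rot: [1.0, -0.014, -0.0, -0.0]
force: [0.1, -0.4, 0.3]
finger_gap: 0.0005
grip_force: 0.0
[ 0.59400901 -0.2488206   0.26908412] -1.6330082265689514 [ 0.13613924 -0.38702075  0.33571367] 0.00046409672255968
share 0.0009348070728031578 -0.0016685197538762046
```

```bash
python3 -m jog '[[[0,0.001,-0.002,0.03,0],[0,0,0,0.03,0],[0,0,0,0.01,0],[0,0,0,0.01,0],[0,0,0,0.01,0]]]'
python3 -m jog '[[[0,0,0,0.01,0],[0,0,0,0.01,0],[0,0,0,0.01,0],[0,0,0,0.005,0],[0,0,0,0,0]]]'
python3 -m jog '[[[0,0,0,0.005,0],[0,0,0,0.005,0],[0,0,0,0,0],[0,0,0,0,0],[0,0,0,0,0]]]'
python3 - <<'E'
from h import *
s=read_state();print(s["eef_pos"],s["force"])
j=snapshot("scene")
cv2.imwrite("pics/c6.png",cv2.resize(j[120:245,60:160,::-1],(480,600)))
E
```

```text
t: 14.92
eef_pos: [0.5953, -0.2477, 0.224]
ee_rot: [1.0, -0.014, 0.0, 0.0]
force: [-2.4, 0.5, 2.1]
finger_gap: 0.0006
grip_force: 0.9
t: 15.55
eef_pos: [0.5953, -0.2478, 0.2064]
ee_rot: [1.0, -0.014, -0.0, -0.0]
force: [-1.7, 0.4, 1.8]
finger_gap: 0.0001
grip_force: 1.4
t: 16.18
eef_pos: [0.5954, -0.2478, 0.2022]
ee_rot: [1.0, -0.014, 0.0, 0.0]
force: [-3.5, 0.4, 5.8]
finger_gap: 0.0008
grip_force: 3.1
[ 0.59544405 -0.24781911  0.2021608 ] [-3.45515215  0.37614467  5.80171621]
```

View pics/c6.png

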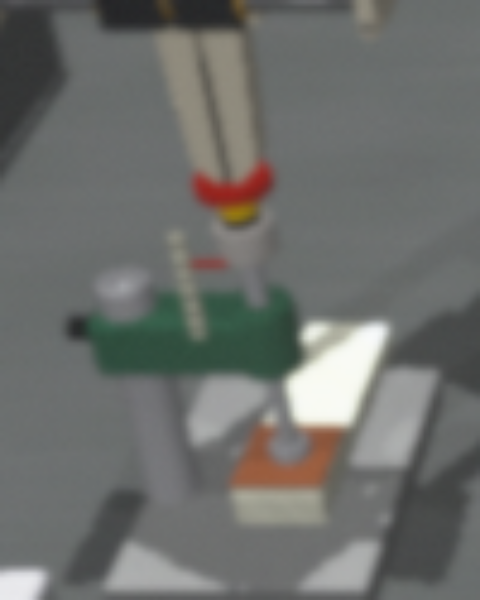

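The foot sits on the copper (290,445), the fingertips are on the cap (235,185), and black still shows under the yellow. Force and height both put the cap about 6 mm in, so 4 mm more is needed.

```bash
python3 -m jog '[[[0,0,0,0.003,0],[0,0,0,0.003,0],[0,0,0,0.003,0],[0,0,0,0,0],[0,0,0,0,0]]]'
python3 - <<'E'
from h import *
s=read_state();print(s["eef_pos"],s["force"])
j=snapshot("scene")
cv2.imwrite("pics/c7.png",cv2.resize(j[145:235,75:135,::-1],(400,600),interpolation=cv2.INTER_CUBIC))
E
```

```text
t: 16.85
eef_pos: [0.5955, -0.2479, 0.1983]
ee_rot: [1.0, -0.014, 0.001, 0.0]
force: [-2.9, 1.4, 9.1]
finger_gap: 0.0002
grip_force: 4.6
[ 0.59548712 -0.24786034  0.19832534] [-2.90644479  1.43479342  9.12001235]
```

View pics/c7.png

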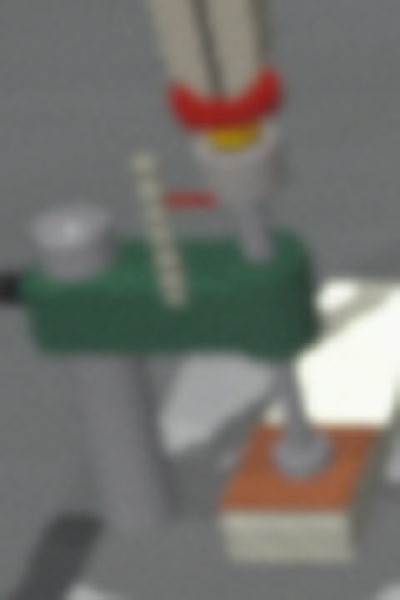

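Only yellow shows between the cap and thimble (235,135), and the foot rests mid-copper (300,455). The tip is at 198.3 mm with 9.1 N of force, so I'm handing in.

```bash
python3 -m jog '[[[0,0,0,0,0],[0,0,0,0,0],[0,0,0,0,0],[0,0,0,0,0],[0,0,0,0,0]]]'; python3 -c "
from plant import *
print(finish_job())"
```

```text
t: 17.52
eef_pos: [0.5955, -0.2478, 0.1983]
ee_rot: [1.0, -0.014, 0.001, 0.0]
force: [-2.6, 0.9, 9.4]
finger_gap: 0.0005
grip_force: 4.6
the job is handed in; nothing more can be done
None
```

The copper-faced block lies on the anvil, released, with its face centre within about 1 mm of the foot's axis; the foot rests on the copper, and the cap was held about 10 mm in (198.3 mm, 9.4 N) when I handed in at about 17.5 s.

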